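Pack the client's manicure caddy

TASK

Pack the bamboo caddy for the next client: lay the straight nail file across its notched rest, push the buffer block fully home between the cheeks of its dock, stand the square-bodied polish bottle in the tapered pocket and the small pigment jar in the round well. The half-moon file and the slim round bottle belong to another set: leave them where they are, and do not tip either bottle over.

Things in the scene. Friction and masses are not known exactly. Their poses are not given: they have to be found in the camera images.
- straight_file_center (a point): Straight dark-grey nail file with parallel edges and round ends, 20 mm wide, 178 mm long, 6 mm thick, lying flat on the table. The point is its middle, half-way up (3 mm over the table); y along its length, x across, z up. About 12 g. Its two ends are alike.
- buffer_center (a point): Pale lilac buffer block, a plain bar 26 x 93 x 25 mm (x, y, z) lying on the table. The point is its centre, 12.5 mm over the table; y along its length. About 18 g.
- square_bottle_center (a point): Square-bodied cream polish bottle with a slim gold cap, standing, 82 mm high: the body 27 x 34 mm (x, y) up to 35 mm, above it the cap, 12 to 13 mm thick, on its middle axis. The point is on the axis, 41 mm over its underside; z up. About 55 g. It may be held by the cap.
- pigment_jar_center (a point): Small round pigment jar, pink with a white screw lid (does not come off), 32 mm across, 23 mm high; the lid is its upper 10 mm, the body below it 28 mm across. The point is its centre, 11.5 mm over its underside. About 22 g. A wider flat white jar lid (52 mm across, 14 mm high) that may stand near it is only clutter.
- halfmoon_file_center (a point): Look-alike that stays: beige half-moon nail file, broader in the middle (29 mm), 178 mm long, 6 mm thick, lying flat. The point is its middle; y along its length.
- round_bottle_center (a point): Look-alike that stays: slim round cream bottle with a gold cap, 19 mm across, 71 mm high, standing. The point is on its axis, 35.5 mm over its underside.
- file_rest_seat (a point): File rest, a long white insert of the caddy (fixed bamboo tray, 180 x 310 mm, rim 16 mm high): two notched supports 16 mm thick at y = -62 and 62 mm, free between down to a foot plate 16 mm below the point, with a 10 mm kerb. Notch floors 26 mm wide, sides flaring to 44 mm 15 mm higher. The point is midway at notch floor height, 24 mm over the table: the middle of the file's underside comes here; y along the file.
- buffer_dock_seat (a point): Buffer dock, the other long white insert, 86 mm beside the file rest: a gap 30 mm wide (x) between two pairs of upright cheeks 18 mm long at y = -38 and 38 mm, free between the pairs down to a grey liner 7 mm below the point. Cheeks are plain to 16 mm up, then flare to a 46 mm mouth 25 mm up. The point is the middle of the gap's floor (16 mm over the table), where the buffer's underside comes; y along the gap.
- bottle_pocket_seat (a point): Bottle pocket, a short white insert beyond the +y end of one of the long ones (155 mm from it): a four-sided pocket, 24 mm deep, tapering from 45 x 53 mm (x, y) at its mouth to 32 x 40 mm at its floor. The point is the middle of its floor, 10 mm over the table; the bottle's 34 mm side goes along y; z up.
- jar_well_seat (a point): Jar well, the other short white insert, 86 mm beside the bottle pocket: a shallow round cup, about 43 mm across inside, its rim 56 mm across outside and 7 mm above its floor. The point is the middle of its floor, 10 mm over the table; z up. The inserts all have the caddy's direction; the two long ones may be swapped, and the two short ones.
There are look-alikes about, which are no part of the job. What is shaped like the part that bears square_bottle_center but green or purple is not meant.

How it is judged:
By the outcome, as a careful person would: the job done as asked, in the order asked, and still so for the second after the job is handed in, with the robot touching nothing.
It also fails if it takes over 115 s, if anything falls off the work surface, if the arm or the gripper's body presses on something with over 40 N, if the wrist force passes 120 N, or if a joint passes its speed limit or range.

ROBOT

A 7-joint arm with a two-finger parallel gripper is mounted at the origin on a cart in front of the work surface, level with it; the furniture and walls round the work are solid. World frame = base frame: x ahead of the robot, y to its left, z up, the work surface at z = 0. Lengths are in m, angles in degrees, forces in N, time in s.
With the tool pointing down it reaches from about 0.425 to 0.825 m from the base axis. Payload 3.6 kg.
Tool frame: the origin (TCP) lies on the mounting face of the last link; the fingertips stand 186 mm ahead of it and the grasp point (between the pads) lies 167 mm ahead of it; z points along the fingers, y is the line along which they close (so a half turn about z gives the same grasp; the last joint's range is limited). The gripper opens to 93 mm and grips with 3 to 60 N. Pads are 15 mm wide; open, the fingers measure 128 mm over their backs; the gripper's body (75 mm by 188 mm) begins 65 mm behind the grasp point.
Start: joints at [-67.924, 35.231, -0.722, 81.555, 0.464, 63.22, -2.315], TCP at [0.26, 0.596, 0.405] pointing down, gripper open.
Joint ranges: [-178.69, 178.69], [-17.37, 117.87], [-77.05, 75.6], [15.02, 138.74], [-78.02, 258.01], [0.78, 113.62], [-162.83, 162.83]. Speed limits (degrees/s): [159.86, 159.86, 180, 180, 180, 180, 180].

INTERFACE

Orientations are given as a 3x3 rotation matrix whose columns are the frame's x, y, z axes.
In Python, from cell import status, get_image, camera_params, job, nets gives the robot as it stands. The module is installed in compiled form; this text tells all that it offers.
- The arm moves only by the shell command python3 -m inch 'ROWS' [OPENING] [FORCE]. ROWS is JSON, a list of rows, each an object of numbers: "x", "y", "z": the shift along the tool's x, y, z in m; "spin": the turn about the tool's z in rad. A call has 1 to 20 rows; each row shifts and turns the commanded pose from where the row before left it, along the tool's axes as they then stand; what a row does not reach is not made up. A row lasts 1/10 s, in which the tool goes at most 50 mm and 8.59 degrees, less where a joint would pass 70% of its speed; a pose out of reach is approached as far as the arm can. A call with a gripper value outside its range is refused whole. OPENING is the gripper's target within -1 to 1 (shut at 1, half-way at 0, fully open at -1), set as the call begins (- or left out, the last holds). The fingers move at their own pace and stop on an object; FORCE is the grip in N (left out, the last holds). Time passes only in rows, so rows that do not move let the fingers close. It gives the time, the measured TCP pose, the force, the opening and the grip force at its end, in the units of the state.
- status.observe(): the state, without advancing time (a new reading comes with each control period).
- get_image(name): name is "scene" or "top" or "wrist"; returns (picture, depth): 420x560x3 uint8, red, green, blue; 420x560 float32, m along the optical axis (not along the pixel's ray), 0 where there is no reading.
- camera_params(name): a dict with "K" (3x3 intrinsics, pixels), "rvec" (rotation vector, rad) and "tvec" (3), from world to camera coordinates, as OpenCV has them. Camera axes: x right, y down, z forward; pixel columns grow to the right and rows downward; lengths in m; the calibration is good to about 2 mm. A picture is of the moment at which its call begins: read the wrist's pose just before it. camera_params takes no time and is no camera call; for the wrist camera it gives the pose at the moment of the call.
- job.hand_in(): hands the job in; it is judged then, once.
Trained networks look in the newest picture that a camera, given by its name, has taken for a name from the list of things; names that differ only in an ending like _2 or _b are one class to them, and where a whole thing is asked for, a point or a joint stands for the part that bears it (a point fixed in the world has none). Each returns a list of dicts, best first, with "score" (0 to 1); they miss things now and then, are a little off and sometimes report something else, mostly with a low value. They report only what shows in the picture. A call takes as long as a camera call. They do not tell look-alikes from the thing itself.
- nets.boxes_of(camera, query): "xyz" ([x, y, z] in m, in world coordinates, good to about 4 mm: the middle of the surface that is visible of it).
The state is a dict: "clock": time; "joint_positions": joint angles; "joint_vel": joint speeds; "joint_torque": joint torques, N m; "position": TCP position; "eef_rot": TCP orientation; "wrist_force": force on the tool from outside, world axes, zero at the start; "moment": the same for the moment, N m; "width": opening from 0.0 (shut) to 1.0 (fully open); "grip_force": force on a finger pad.
Only numpy, scipy, OpenCV 4.12 (cv2) and the standard library are available. Lean on these libraries where they do the work, as an engineer would, in place of code of your own. Each camera call takes 0.05 s, during which the arm holds its last target. There are 200 camera calls.

## Working session

There is one attempt and no reset: what is moved stays moved. The work goes in short steps, Python scripts to look and compute and a shell command to move; the robot and the scene stay as the last step left them, time stands still between calls to the robot, and variables do not carry over. Pictures are saved under pics/ and viewed, at most 14 in all, crops included, and the job is handed in when it is done.

```bash
mkdir -p pics; cat > h.py <<'E'
import numpy as np, cv2
from cell import status,get_image,camera_params,job,nets
def cam(n):
    p=camera_params(n); R=cv2.Rodrigues(np.array(p["rvec"],float))[0]; return np.array(p["K"]),R,np.array(p["tvec"],float).ravel()
def cloud(n,d):
    K,R,t=cam(n); v,u=np.mgrid[:d.shape[0],:d.shape[1]]
    P=np.stack([(u-K[0,2])/K[0,0]*d,(v-K[1,2])/K[1,1]*d,d],-1)
    return (P-t)@R
def proj(n,X):
    K,R,t=cam(n); p=K@(R@np.array(X)+t); return p[:2]/p[2]
E
python3 - <<'E'
from h import *
s=status.observe(); print({k:np.round(v,3).tolist() for k,v in s.items()})
for n in("top","scene"):
    im,d=get_image(n); cv2.imwrite(f"pics/{n}0.png",im[...,::-1]); np.savez(f"{n}0.npz",im=im,d=d,X=cloud(n,d))
    K,R,t=cam(n); print(n,np.round(-R.T@t,3),np.round(R,2).tolist(),K[0,0])
get_image("top")
for q in "straight_file_center buffer_center square_bottle_center pigment_jar_center halfmoon_file_center round_bottle_center file_rest_seat buffer_dock_seat bottle_pocket_seat jar_well_seat".split():
    print(q,[(np.round(r["xyz"],3).tolist(),round(r["score"],2),proj("top",r["xyz"]).round().tolist()) for r in nets.boxes_of("top",q)][:5])
E
```

```text
{'clock': 0.0, 'joint_positions': [-67.922, 35.289, -0.723, 81.64, 0.466, 63.222, -2.312], 'joint_vel': [-0.029, -0.028, -0.038, 0.014, -0.044, 0.065, -0.004], 'joint_torque': [0.0, -45.893, 0.209, -16.574, -0.061, 0.02, 0.0], 'position': [0.26, 0.595, 0.404], 'eef_rot': [[-0.916, 0.4, -0.001], [0.4, 0.916, -0.002], [-0.0, -0.003, -1.0]], 'wrist_force': [0.586, 0.473, 0.172], 'moment': [0.045, 0.004, 0.002], 'grip_force': 0.0, 'width': 1.002}
top [0.302 0.029 1.416] [[-0.02, -1.0, -0.0], [-0.98, 0.02, -0.22], [0.22, 0.0, -0.98]] 513.0095305959928
scene [-0.121 -0.48   0.912] [[0.6, -0.8, 0.01], [-0.56, -0.44, -0.7], [0.57, 0.42, -0.71]] 498.7631592439315
straight_file_center [([0.476, 0.152, 0.007], 0.65, [232.0, 262.0])]
buffer_center [([0.426, 0.059, 0.027], 0.67, [266.0, 279.0])]
square_bottle_center [([0.577, 0.07, 0.038], 0.66, [261.0, 223.0]), ([0.572, 0.281, 0.04], 0.59, [183.0, 226.0]), ([0.657, 0.255, 0.039], 0.54, [194.0, 196.0])]
pigment_jar_center []
halfmoon_file_center [([0.43, 0.26, 0.011], 0.76, [192.0, 279.0])]
round_bottle_center []
file_rest_seat [([0.593, -0.311, 0.007], 0.56, [397.0, 217.0]), ([0.461, -0.188, 0.007], 0.17, [356.0, 265.0])]
buffer_dock_seat [([0.51, -0.338, 0.007], 0.85, [409.0, 246.0]), ([0.428, 0.058, 0.027], 0.2, [266.0, 278.0])]
bottle_pocket_seat [([0.459, -0.186, 0.011], 0.83, [355.0, 265.0])]
jar_well_seat [([0.545, -0.169, 0.008], 0.81, [347.0, 235.0])]
```

```bash
python3 - <<'E'
from h import *
im=cv2.imread("pics/top0.png"); c=im[150:320,150:450]; cv2.imwrite("pics/topc.png",cv2.resize(c,None,fx=2.66,fy=2.66,interpolation=cv2.INTER_CUBIC))
E
```

```text
(no output)
```

View pics/topc.png

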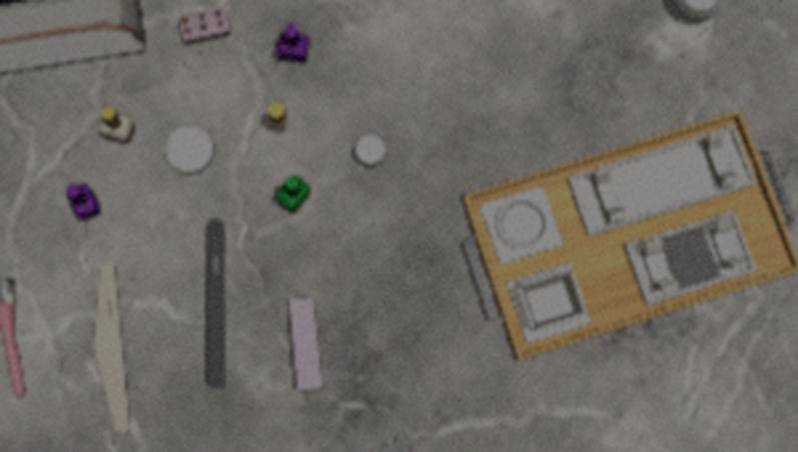

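View pics/scene0.png

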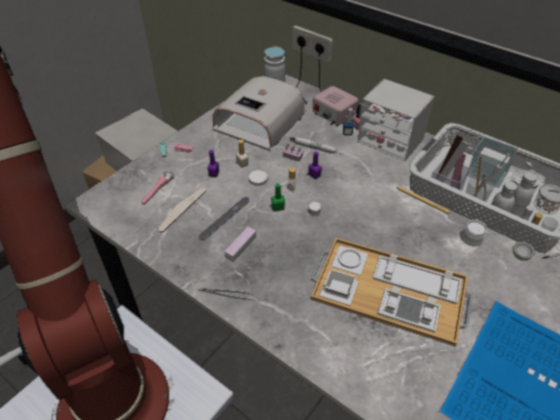

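The top crop shows the following (crop pixels):
- Straight dark file at (215,300); the beige half-moon file at (112,345) stays.
- Buffer at (305,345).
- The square-bottle shapes are cream at (116,122), purple at (292,42) and (82,200), and green at (292,192). The cream one with the gold cap fits. The round cream bottle at (276,112) stays.
- The jar is the small disc at (370,150). The wide disc at (190,150) is only a lid.
- Caddy: file rest (660,178), dock (690,258), well (520,222), pocket (550,298).

Next I'll check the wrist camera geometry and make rough fits.

```bash
python3 - <<'E'
from h import *
s=status.observe(); E=np.array(s["eef_rot"]);p=np.array(s["position"])
K,R,t=cam("wrist"); print("cam in tool",(E.T@(-R.T@t-p)).round(3),"axes",(E.T@R.T).round(3).tolist(),K.round(0).tolist())
z=np.load("top0.npz");X=z["X"];im=z["im"].astype(int)
def blob(u0,u1,v0,v1,zmin,zmax=1):
    S=X[v0:v1,u0:u1];m=(S[...,2]>zmin)&(S[...,2]<zmax);Q=S[m]
    r=cv2.minAreaRect((Q[:,:2]*1000).astype(np.float32)); print(len(Q),Q.mean(0).round(4),r[0],r[1],r[2])
print("table z",np.median(X[260:300,300:330,2]))
f=lambda a,b,c,d:(150+int(a/2.66),150+int(b/2.66),150+int(c/2.66),150+int(d/2.66))
for n,b in dict(file=(195,240,205,400),buf=(280,330,285,400),bot=(90,145,95,150),rb=(255,300,95,140),jar=(345,395,125,175),lid=(160,220,115,180),hm=(85,140,250,440)).items():
    print(n,end=' ');blob(*f(*b),0.004)
E
```

```text
cam in tool [ 0.084 -0.001  0.02 ] axes [[-0.0, -0.955, -0.298], [1.0, 0.0, -0.001], [0.001, -0.298, 0.955]] [[329.0, 0.0, 282.0], [0.0, 329.0, 209.0], [0.0, 0.0, 1.0]]
table z 0.0011660031382449512
file 549 [0.4729 0.154  0.0079] (474.6845703125, 154.44895935058594) (199.74560546875, 44.63205337524414) 0.10944147408008575
buf 413 [0.4276 0.0631 0.0215] (430.6824951171875, 64.30393981933594) (49.62759017944336, 114.680908203125) 89.01051330566406
bot 206 [0.6591 0.257  0.0324] (668.9412231445312, 262.3603210449219) (60.188358306884766, 57.26607894897461) 0.9338832497596741
rb 116 [0.6647 0.0868 0.0346] (671.1403198242188, 91.95811462402344) (45.62089538574219, 47.709556579589844) 89.4454574584961
jar 149 [ 0.6301 -0.0081  0.0181] (633.9448852539062, -6.531150817871094) (50.958072662353516, 52.876441955566406) 88.37590026855469
lid 312 [0.636  0.1824 0.0128] (639.68896484375, 184.12933349609375) (59.785919189453125, 68.02171325683594) 89.85491180419922
hm 643 [0.431  0.2629 0.0081] (433.9965515136719, 264.3092041015625) (194.224609375, 55.73310089111328) 0.8137260675430298
```

```bash
python3 -m inch '[{"spin":-0.137},{"spin":-0.137},{"spin":-0.137},{"x":-0.024,"y":-0.0425},{"x":-0.024,"y":-0.0425},{"x":-0.024,"y":-0.0425},{"x":-0.024,"y":-0.0425},{"x":-0.024,"y":-0.0425},{"x":-0.024,"y":-0.0425},{"x":-0.024,"y":-0.0425},{"x":-0.024,"y":-0.0425},{"x":-0.024,"y":-0.0425},{"x":-0.024,"y":-0.0425},{},{},{}]' -1
python3 - <<'E'
from h import *
s=status.observe(); print(s["clock"],np.round(s["position"],4),np.round(s["eef_rot"],3).tolist())
im,d=get_image("wrist"); X=cloud("wrist",d); cv2.imwrite("pics/w1.png",im[...,::-1]); np.savez("w1.npz",im=im,d=d,X=X)
for q in "straight_file_center buffer_center square_bottle_center pigment_jar_center round_bottle_center halfmoon_file_center".split():
    print(q,[(np.round(r["xyz"],3).tolist(),round(r["score"],2),proj("wrist",r["xyz"]).round().tolist()) for r in nets.boxes_of("wrist",q)][:4])
E
```

```text
0.65 [0.2601 0.5956 0.4048] [[-0.916, 0.4, -0.0], [0.4, 0.916, -0.0], [0.0, -0.0, -1.0]]
straight_file_center []
buffer_center []
square_bottle_center []
pigment_jar_center []
round_bottle_center []
halfmoon_file_center [([0.496, 0.27, 0.006], 0.63, [146.0, 409.0])]invalid input
```

View pics/w1.png

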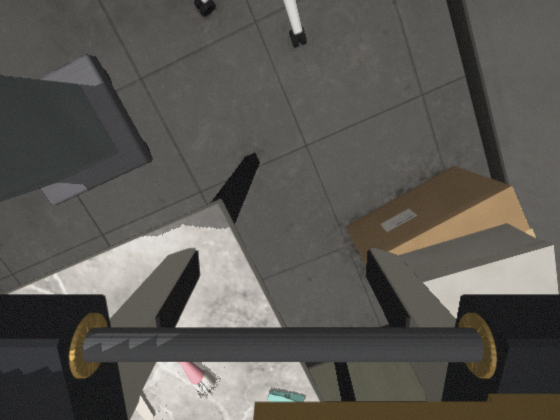

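The wrist image shows the gripper bar below row 295 and the fingers at columns 110-200 and 365-420, so the arm has not moved: the call was refused, perhaps because of the empty rows. I'll retry with full rows.

```bash
python3 -m inch '[{"x":0,"y":0,"z":0,"spin":-0.137},{"x":0,"y":0,"z":0,"spin":-0.137},{"x":0,"y":0,"z":0,"spin":-0.137},{"x":-0.0273,"y":-0.0386,"z":0,"spin":0},{"x":-0.0273,"y":-0.0386,"z":0,"spin":0},{"x":-0.0273,"y":-0.0386,"z":0,"spin":0},{"x":-0.0273,"y":-0.0386,"z":0,"spin":0},{"x":-0.0273,"y":-0.0386,"z":0,"spin":0},{"x":-0.0273,"y":-0.0386,"z":0,"spin":0},{"x":-0.0273,"y":-0.0386,"z":0,"spin":0},{"x":-0.0273,"y":-0.0386,"z":0,"spin":0},{"x":-0.0273,"y":-0.0386,"z":0,"spin":0},{"x":-0.0273,"y":-0.0386,"z":0,"spin":0},{"x":-0.0273,"y":-0.0386,"z":0,"spin":0},{"x":0,"y":0,"z":0,"spin":0},{"x":0,"y":0,"z":0,"spin":0}]'
python3 - <<'E'
from h import *
s=status.observe(); print(s["clock"],np.round(s["position"],4),np.round(s["eef_rot"],3).tolist())
im,d=get_image("wrist"); X=cloud("wrist",d); cv2.imwrite("pics/w2.png",im[...,::-1]); np.savez("w2.npz",im=im,d=d,X=X)
for q in "straight_file_center buffer_center square_bottle_center pigment_jar_center round_bottle_center halfmoon_file_center".split():
    print(q,[(np.round(r["xyz"],3).tolist(),round(r["score"],2),proj("wrist",r["xyz"]).round().tolist()) for r in nets.boxes_of("wrist",q)][:4])
E
```

```text
clock: 2.6
position: [0.5607, 0.1694, 0.4046]
eef_rot: [[-1.0, 0.004, -0.0], [0.004, 1.0, -0.0], [0.0, -0.0, -1.0]]
wrist_force: [-0.4, 0.5, 0.1]
width: 0.999
grip_force: 0.0
2.6 [0.5607 0.1694 0.4046] [[-1.0, 0.004, -0.0], [0.004, 1.0, -0.0], [0.0, -0.0, -1.0]]
straight_file_center [([0.46, 0.155, 0.008], 0.91, [267.0, 91.0])]
buffer_center [([0.423, 0.062, 0.017], 0.65, [175.0, 52.0])]
square_bottle_center [([0.577, 0.281, 0.04], 0.94, [382.0, 204.0]), ([0.652, 0.253, 0.036], 0.85, [351.0, 265.0]), ([0.73, 0.071, 0.025], 0.82, [203.0, 316.0]), ([0.574, 0.08, 0.044], 0.73, [196.0, 202.0])]
pigment_jar_center [([0.624, -0.006, 0.022], 0.56, [132.0, 237.0])]
round_bottle_center [([0.656, 0.09, 0.055], 0.62, [209.0, 275.0])]
halfmoon_file_center [([0.437, 0.26, 0.005], 0.96, [366.0, 68.0])]
```

View pics/w2.png

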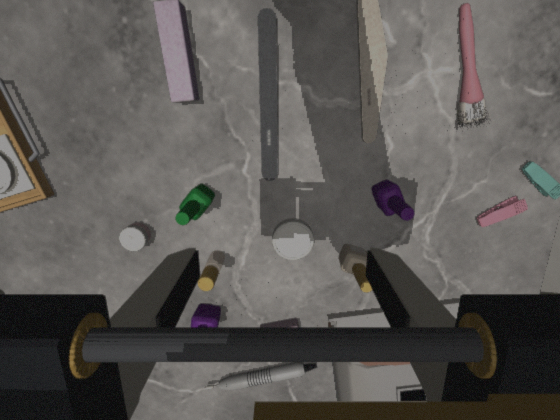

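The wrist image shows the file at (268,95), the buffer at (175,50) just cut off at the top, the green bottle at (195,204), and purples at (393,200) and (206,318). The round bottle is at (209,275), the jar at (133,237) with the wide lid at (293,240). The cream square bottle at (355,268) is partly behind a finger. Now the fits.

```bash
cat >> h.py <<'E'
def fit(X,box,zlo,zhi,show=True):
    u0,u1,v0,v1=box; S=X[v0:v1,u0:u1]; m=((S[...,2]>zlo)&(S[...,2]<zhi)).astype(np.uint8)
    n,l,st,_=cv2.connectedComponentsWithStats(m); k=1+st[1:,4].argmax(); Q=S[l==k]
    (cx,cy),(w,h),a=cv2.minAreaRect((Q[:,:2]*1000).astype(np.float32))
    c=Q[:,:2].mean(0); ev,V=np.linalg.eigh(np.cov((Q[:,:2]-c).T)); d=V[:,1]; pr=(Q[:,:2]-c)@V
    ext=np.percentile(pr,[1,50,99],axis=0)
    print("n",len(Q),"rect",round(cx,1),round(cy,1),round(w,1),round(h,1),"mean",(Q.mean(0)*1000).round(1),"ang",round(np.degrees(np.arctan2(d[1],d[0])),2),"ext98 mm(minor,major)",((ext[2]-ext[0])*1000).round(1), "mid",((c+V@((ext[2]+ext[0])/2))*1000).round(1))
    return Q
E
python3 - <<'E'
from h import *
X=np.load("w2.npz")["X"]
print("table",np.median(X[100:200,220:240,2]),X[100:200,220:240,2].std())
fit(X,(245,290,0,190),.0035,.015)
fit(X,(140,210,0,115),.018,.035)
fit(X,(110,160,210,265),.015,.035)
E
python3 - <<'E'
from h import *
z=np.load("top0.npz");X=z["X"]
# caddy heights from top: print map of heights above tray
for n,b in dict(file=(225,238,230,300),jar=(280,300,196,216)).items(): fit(X,b,.004,.05)
im=z["im"]
im=cv2.imread("pics/w2.png")[170:300,170:420]; cv2.imwrite("pics/w2c.png",cv2.resize(im,None,fx=3.2,fy=3.2,interpolation=cv2.INTER_CUBIC))
E
```

```text
table 0.00010757420202551979 0.025755495528343993
n 2962 rect 469.6 155.3 177.6 19.1 mean [463.6 155.3   7.3] ang -179.68 ext98 mm(minor,major) [ 18.6 171. ] mid [469.3 155.3]
n 2693 rect 424.4 63.0 93.0 26.2 mean [422.8  63.7  24.8] ang -174.85 ext98 mm(minor,major) [24.9 90.3] mid [424.7  63.2]
n 576 rect 625.5 -7.4 30.5 31.1 mean [624.6  -6.3  22.2] ang 131.43 ext98 mm(minor,major) [29.4 29.4] mid [625.7  -7.2]
n 458 rect 470.2 153.3 30.7 190.8 mean [471.1 153.7   8.4] ang -179.64 ext98 mm(minor,major) [ 27.6 187.3] mid [471.4 153.1]
n 118 rect 632.1 -9.4 36.2 36.2 mean [629.2  -7.8  21.3] ang -161.92 ext98 mm(minor,major) [31.3 35.1] mid [631.   -7.5]
```

View pics/w2c.png

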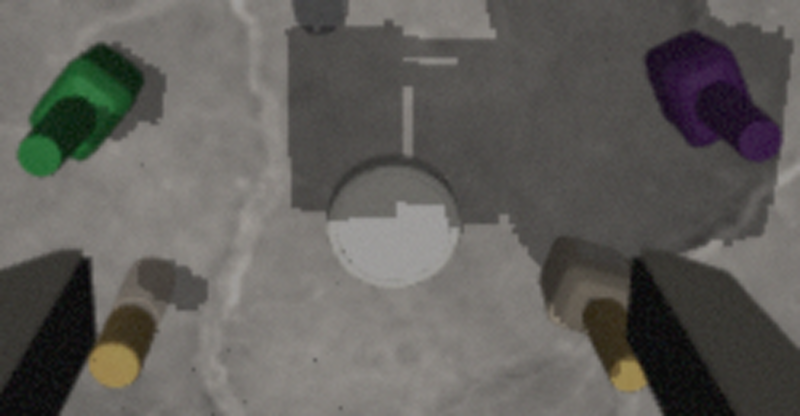

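Confirmed: the cream square body with gold cap is at crop (585,290), and the round one at (150,300) stays. The file fit (178 x 19 mm), buffer fit (93 x 26 mm) and jar fit (31 mm) match their given sizes. Next I'll look at the caddy before carrying anything.

```bash
python3 -m inch '[{"x":0.0022,"y":-0.0466,"z":0,"spin":0},{"x":0.0022,"y":-0.0466,"z":0,"spin":0},{"x":0.0022,"y":-0.0466,"z":0,"spin":0},{"x":0.0022,"y":-0.0466,"z":0,"spin":0},{"x":0.0022,"y":-0.0466,"z":0,"spin":0},{"x":0.0022,"y":-0.0466,"z":0,"spin":0},{"x":0.0022,"y":-0.0466,"z":0,"spin":0},{"x":0.0022,"y":-0.0466,"z":0,"spin":0},{"x":0.0022,"y":-0.0466,"z":0,"spin":0},{"x":0,"y":0,"z":0,"spin":0},{"x":0,"y":0,"z":0,"spin":0}]'
python3 - <<'E'
from h import *
im,d=get_image("wrist"); X=cloud("wrist",d); cv2.imwrite("pics/w3.png",im[...,::-1]); np.savez("w3.npz",im=im,d=d,X=X)
for q in "file_rest_seat buffer_dock_seat bottle_pocket_seat jar_well_seat".split():
    print(q,[(np.round(r["xyz"],3).tolist(),round(r["score"],2),proj("wrist",r["xyz"]).round().tolist()) for r in nets.boxes_of("wrist",q)][:4])
# height map, rectified 1mm/px, x up, y left : region x .35-.70,y -.45..-.08
H=np.full((350,370),np.nan); 
ok=(d>0.1)&(X[...,2]<0.12)&(X[...,2]>-.01)
ix=((.70-X[...,0][ok])*1000).astype(int);iy=((-.08-X[...,1][ok])*1000).astype(int);z=X[...,2][ok]
k=(ix>=0)&(ix<350)&(iy>=0)&(iy<370)
order=np.argsort(z[k]); H[ix[k][order],iy[k][order]]=z[k][order]
np.save("H.npy",H)
G=np.nan_to_num(H*255/.05,nan=0).clip(0,255).astype(np.uint8)
G=cv2.dilate(G,np.ones((2,2)))
cv2.imwrite("pics/H.png",cv2.resize(cv2.applyColorMap(G,cv2.COLORMAP_JET),None,fx=1.65,fy=1.65))
E
```

```text
clock: 4.05
position: [0.5397, -0.2494, 0.4045]
eef_rot: [[-1.0, 0.003, -0.0], [0.003, 1.0, 0.0], [0.0, 0.0, -1.0]]
wrist_force: [0.2, 0.5, -0.4]
width: 1.001
grip_force: 0.0
file_rest_seat []
buffer_dock_seat [([0.506, -0.34, 0.012], 0.76, [200.0, 152.0])]
bottle_pocket_seat [([0.466, -0.191, 0.011], 0.93, [333.0, 115.0])]
jar_well_seat [([0.543, -0.169, 0.009], 0.81, [349.0, 183.0])]
```

View pics/w3.png

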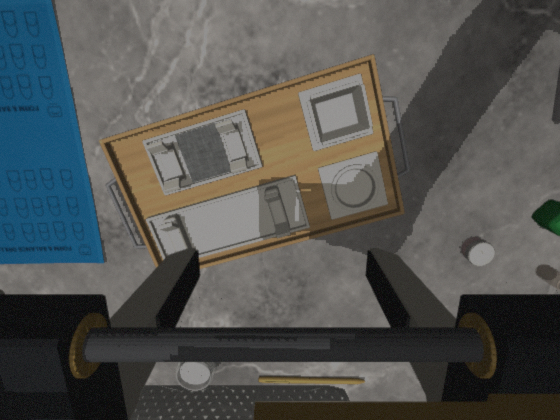

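View pics/H.png

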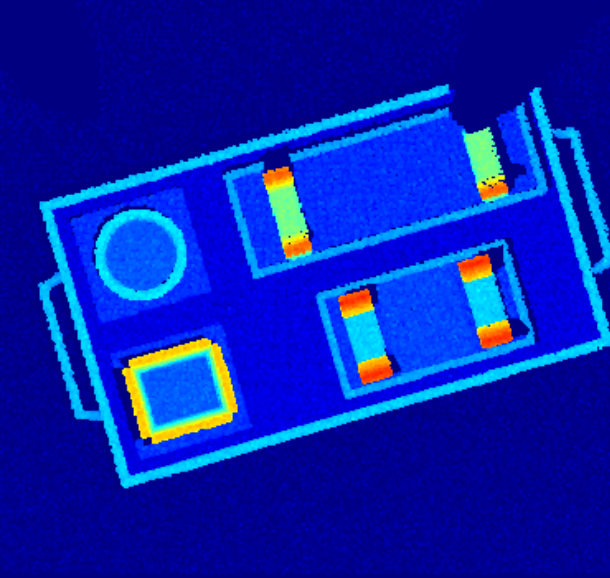

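The wrist view shows the dock at (200,150), file rest at (225,222), pocket at (337,113) and well at (353,187). The height map resolves rims and cheeks cleanly, so I'll fit them.

```bash
python3 - <<'E'
from h import *
H=np.load("H.npy"); Hn=np.nan_to_num(H)
def w(px,py): return np.array([.70-(px+.5)/1000,-.08-(py+.5)/1000])  # row,col
s=1.65
def reg(c0,c1,r0,r1,zl,zh):
    m=np.zeros_like(Hn,bool); sl=np.s_[int(r0/s):int(r1/s),int(c0/s):int(c1/s)]
    m[sl]=(Hn[sl]>zl)&(Hn[sl]<zh); r,c=np.nonzero(m); return np.c_[.70-(r+.5)/1000,-.08-(c+.5)/1000]
def rect(P):
    a=cv2.minAreaRect((P*1000).astype(np.float32)); return np.array(a[0]),np.array(a[1]).round(1),round(a[2],2)
P=reg(110,250,325,455,.026,.05); c,sz,a=rect(P); print("pocket",c,sz,a); pock=c
P=reg(85,195,200,305,.0145,.022); A=np.c_[2*P,np.ones(len(P))]; q=np.linalg.lstsq(A,(P**2).sum(1),rcond=None)[0]; print("well",q[:2]*1000,"r",np.sqrt(q[2]+q[0]**2+q[1]**2)); well=q[:2]*1000
P=reg(325,530,245,395,.0345,.05); c,sz,a=rect(P); print("dock cheeks",c,sz,a); dock=c
P=reg(325,530,245,395,.02,.05); print("dock cheeks lo",rect(P))
P=reg(340,390,285,390,.0345,.05); print(rect(P)); P=reg(455,520,250,355,.0345,.05); print(rect(P))
P=reg(255,320,160,265,.034,.045);print("file left horns",rect(P));P=reg(255,320,160,265,.022,.045);print("file left all",rect(P),np.median(Hn[int(215/s),int(285/s)-2:int(285/s)+3]))
P=reg(475,515,175,210,.032,.045);print("file right horn",rect(P)); L=reg(280,320,230,265,.032,.045); print("left lower horn",rect(L))
P=reg(220,550,80,280,.016,.0205); print("file kerb",rect(P))
print("dock floor",np.nanmedian(H[int(335/s)-3:int(335/s)+4,int(365/s)-3:int(365/s)+4]),"pocket floor",np.nanmedian(H[int(390/s)-4:int(390/s)+4,int(180/s)-4:int(180/s)+4]))
# rigid fit with template (caddy frame: dock 0,0; pocket 0,155; well 86,155), u=right
src=np.array([[0,0],[0,155],[86,155]],float);dst=np.array([dock,pock,well])
sc=src.mean(0);dc=dst.mean(0);U,S,Vt=np.linalg.svd((src-sc).T@(dst-dc)); 
D=np.diag([1,np.sign(np.linalg.det(U@Vt))]); R=(U@D@Vt).T
f=lambda p:R@(np.array(p)-sc)+dc
print("R",R.round(4).tolist(),"yaw y-axis",np.degrees(np.arctan2(R[1,1],R[0,1])))
for n,p in dict(dock=(0,0),pocket=(0,155),well=(86,155),file=(86,0)).items(): print(n,f(p).round(1))
print("meas",dst.round(1).tolist())
E
```

```text
pocket [ 463.66519165 -189.0316925 ] [52.1 60.7] 15.71
well [ 545.95640138 -164.93815677] r 0.024956242946252184
dock cheeks [ 507.190979   -337.44415283] [54.2 94.2] 16.31
dock cheeks lo (array([ 507.21975708, -337.34713745]), array([54.2, 94.4]), 16.39)
(array([ 496.58685303, -301.39440918]), array([54.1, 18.5]), 15.59)
(array([ 517.86956787, -373.76715088]), array([54.1, 18.6]), 16.26)
file left horns (array([ 572.18664551, -253.66888428]), array([52.8, 16.1]), 15.59)
file left all (array([ 571.55078125, -254.13002014]), array([54.4, 16.2]), 16.14) 0.023768472597578114
file right horn (array([ 586.        , -378.50006104]), array([ 7.9, 15.5]), 18.43)
left lower horn (array([ 550.54229736, -259.98843384]), array([ 7.7, 15.5]), 15.26)
file kerb (array([ 591.70684814, -312.4151001 ]), array([198.7, 116.3]), 87.88)
dock floor 0.016001711962852334 pocket floor 0.010184266722474095
R [[0.9596, -0.2815], [0.2815, 0.9596]] yaw y-axis 106.34858245184513
dock [ 507.2 -337.7]
pocket [ 463.6 -189. ]
well [ 546.1 -164.8]
file [ 589.7 -313.5]
meas [[507.2, -337.4], [463.7, -189.0], [546.0, -164.9]]
```

Residuals are under 0.3 mm. Now to go for the file.

```bash
python3 -m inch '[{"x":0.0078,"y":0.045,"z":0,"spin":0},{"x":0.0078,"y":0.045,"z":0,"spin":0},{"x":0.0078,"y":0.045,"z":0,"spin":0},{"x":0.0078,"y":0.045,"z":0,"spin":0},{"x":0.0078,"y":0.045,"z":0,"spin":0},{"x":0.0078,"y":0.045,"z":0,"spin":0},{"x":0.0078,"y":0.045,"z":0,"spin":0},{"x":0.0078,"y":0.045,"z":0,"spin":0},{"x":0.0078,"y":0.045,"z":0,"spin":0},{"x":0,"y":0,"z":0.04,"spin":0},{"x":0,"y":0,"z":0.04,"spin":0},{"x":0,"y":0,"z":0.04,"spin":0},{"x":0,"y":0,"z":0.04,"spin":0},{"x":0,"y":0,"z":0.03,"spin":0},{"x":0,"y":0,"z":0,"spin":0},{"x":0,"y":0,"z":0,"spin":0}]' -0.1 20
```

```text
clock: 5.9
position: [0.4701, 0.1573, 0.2152]
eef_rot: [[-1.0, -0.001, -0.0], [-0.001, 1.0, 0.0], [0.0, 0.0, -1.0]]
wrist_force: [-0.5, -0.4, -0.0]
width: 0.547
grip_force: 0.0
```

```bash
python3 -m inch '[{"x":0,"y":-0.002,"z":0.014,"spin":0},{"x":0,"y":0,"z":0.0125,"spin":0},{"x":0,"y":0,"z":0,"spin":0},{"x":0,"y":0,"z":0,"spin":0}]' && python3 -m inch '[{"x":0,"y":0,"z":0,"spin":0},{"x":0,"y":0,"z":0,"spin":0},{"x":0,"y":0,"z":0,"spin":0},{"x":0,"y":0,"z":0,"spin":0},{"x":0,"y":0,"z":0,"spin":0},{"x":0,"y":0,"z":0,"spin":0}]' 1 20
```

```text
clock: 6.3
position: [0.4703, 0.1547, 0.189]
eef_rot: [[-1.0, 0.001, 0.001], [0.001, 1.0, 0.0], [-0.001, 0.0, -1.0]]
wrist_force: [0.0, -0.5, -0.2]
width: 0.55
grip_force: 0.0
clock: 6.9
position: [0.4701, 0.1545, 0.1884]
eef_rot: [[-1.0, 0.001, 0.0], [0.001, 1.0, 0.0], [-0.0, 0.0, -1.0]]
wrist_force: [-0.5, 0.2, 0.6]
width: 0.194
grip_force: 20.0
```

```bash
python3 -m inch '[{"x":0,"y":0,"z":-0.03,"spin":0},{"x":0,"y":0,"z":-0.045,"spin":0},{"x":0,"y":0,"z":-0.045,"spin":0},{"x":0,"y":0,"z":-0.02,"spin":0.1427},{"x":0,"y":0,"z":0,"spin":0.1427},{"x":0,"y":0,"z":0,"spin":0.1427},{"x":0,"y":0,"z":0,"spin":0.1427},{"x":0,"y":0,"z":0,"spin":0.1427},{"x":0,"y":0,"z":0,"spin":0.1427},{"x":0,"y":0,"z":0,"spin":0.1427},{"x":0,"y":0,"z":0,"spin":0.1427},{"x":0,"y":0,"z":0,"spin":0.1427},{"x":0,"y":0,"z":0,"spin":0}]' && python3 -m inch '[{"x":-0.0483,"y":-0.0017,"z":0,"spin":0},{"x":-0.0483,"y":-0.0017,"z":0,"spin":0},{"x":-0.0483,"y":-0.0017,"z":0,"spin":0},{"x":-0.0483,"y":-0.0017,"z":0,"spin":0},{"x":-0.0483,"y":-0.0017,"z":0,"spin":0},{"x":-0.0483,"y":-0.0017,"z":0,"spin":0},{"x":-0.0483,"y":-0.0017,"z":0,"spin":0},{"x":-0.0483,"y":-0.0017,"z":0,"spin":0},{"x":-0.0483,"y":-0.0017,"z":0,"spin":0},{"x":-0.0483,"y":-0.0017,"z":0,"spin":0},{"x":0,"y":0,"z":0,"spin":0},{"x":0,"y":0,"z":0,"spin":0}]'
python3 - <<'E'
from h import *
im,d=get_image("wrist"); X=cloud("wrist",d); cv2.imwrite("pics/w4.png",im[...,::-1]); np.savez("w4.npz",im=im,d=d,X=X)
E
```

```text
clock: 8.2
position: [0.4698, 0.1547, 0.328]
eef_rot: [[-0.282, 0.959, -0.001], [0.959, 0.282, -0.001], [-0.0, -0.001, -1.0]]
wrist_force: [0.4, -0.7, 0.4]
width: 0.2
grip_force: 20.0
clock: 9.4
position: [0.5892, -0.3153, 0.3274]
eef_rot: [[-0.281, 0.96, -0.001], [0.96, 0.281, 0.0], [0.001, -0.001, -1.0]]
wrist_force: [0.5, 0.7, -0.5]
width: 0.199
grip_force: 20.0
```

View pics/w4.png

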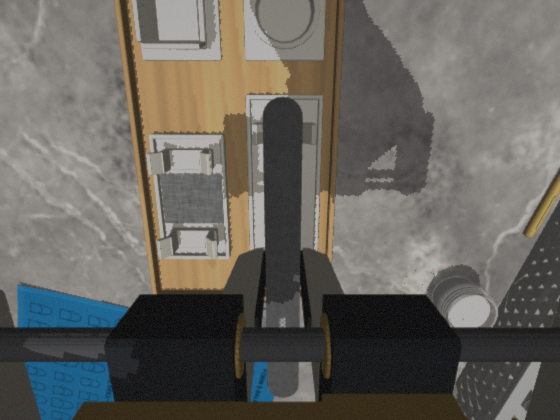

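The file is held straight at image column 283, in line with the rest at columns 247-322. Lower it.

```bash
python3 -m inch '[{"x":0.0016,"y":0.001,"z":0.03,"spin":0},{"x":0,"y":0,"z":0.03,"spin":0},{"x":0,"y":0,"z":0.025,"spin":0},{"x":0,"y":0,"z":0.015,"spin":0},{"x":0,"y":0,"z":0.008,"spin":0},{"x":0,"y":0,"z":0.006,"spin":0},{"x":0,"y":0,"z":0,"spin":0},{"x":0,"y":0,"z":0,"spin":0}]'
```

```text
clock: 10.25
position: [0.5908, -0.3121, 0.2153]
eef_rot: [[-0.282, 0.959, 0.002], [0.959, 0.282, -0.001], [-0.001, 0.001, -1.0]]
wrist_force: [0.3, -0.3, 0.1]
width: 0.203
grip_force: 20.0
```

```bash
python3 -m inch '[{"x":-0.001,"y":-0.001,"z":0.0025,"spin":0},{"x":0,"y":0,"z":0,"spin":0},{"x":0,"y":0,"z":0,"spin":0}]' && python3 -m inch '[{"x":0,"y":0,"z":0,"spin":0},{"x":0,"y":0,"z":0,"spin":0},{"x":0,"y":0,"z":0,"spin":0},{"x":0,"y":0,"z":0,"spin":0},{"x":0,"y":0,"z":-0.01,"spin":0},{"x":0,"y":0,"z":-0.03,"spin":0},{"x":0,"y":0,"z":-0.045,"spin":0},{"x":0,"y":0,"z":-0.045,"spin":0},{"x":0,"y":0,"z":0,"spin":0}]' -0.1
python3 - <<'E'
from h import *
im,d=get_image("wrist"); X=cloud("wrist",d); cv2.imwrite("pics/w5.png",im[...,::-1]); 
im=im.astype(int); m=(np.abs(X[...,0]-.59)<.13)&(np.abs(X[...,1]+.313)<.13)&(X[...,2]>.0265)&(X[...,2]<.034)
# in caddy frame
R=np.array([[.9596,-.2815],[.2815,.9596]]);q=(X[...,:2]*1000-[589.7,-313.5])@R
m=(np.abs(q[...,0])<14)&(np.abs(q[...,1])<110)&(X[...,2]>.02)&(X[...,2]<.045)
Q=q[m];Z=X[...,2][m]; print(len(Q),np.percentile(Q,[1,50,99],axis=0).round(1),np.percentile(Z,[5,50,95]).round(4))
for a in(-80,-40,0,40,80):
    k=np.abs(Q[:,1]-a)<6; 
    if k.any(): print(a,k.sum(),np.percentile(Q[k,0],[2,50,98]).round(1),np.median(Z[k]).round(4))
E
```

```text
clock: 10.55
position: [0.59, -0.3135, 0.2124]
eef_rot: [[-0.282, 0.96, 0.001], [0.96, 0.282, -0.001], [-0.001, 0.001, -1.0]]
wrist_force: [-0.6, 0.0, 1.2]
width: 0.2
grip_force: 20.0
clock: 11.45
position: [0.5912, -0.3146, 0.3504]
eef_rot: [[-0.282, 0.959, 0.014], [0.959, 0.282, -0.008], [-0.011, 0.011, -1.0]]
wrist_force: [-0.3, -0.5, 0.0]
width: 0.551
grip_force: 0.0
3871 [[-12.  -84.2]
 [ -2.1  13.8]
 [ 13.1  86.7]] [0.0251 0.0276 0.0288]
-80 189 [-11.7  -2.6   6.5] 0.0273
-40 217 [-11.3  -2.4   6.3] 0.0275
0 242 [-11.7  -2.8   6.2] 0.0276
40 292 [-11.2  -2.1   6.9] 0.0278
80 314 [-11.5  -2.4   6.7] 0.0279
```

The file lies level in the rest, within 2-3 mm of the middle (the arm was still settling). Next is the buffer.

```bash
python3 -m inch '[{"x":0,"y":0,"z":0,"spin":-0.1375},{"x":0,"y":0,"z":0,"spin":-0.1375},{"x":0,"y":0,"z":0,"spin":-0.1375},{"x":0,"y":0,"z":0,"spin":-0.1375},{"x":0,"y":0,"z":0,"spin":-0.1375},{"x":0,"y":0,"z":0,"spin":-0.1375},{"x":0,"y":0,"z":0,"spin":-0.1375},{"x":0,"y":0,"z":0,"spin":-0.1375},{"x":0,"y":0,"z":0,"spin":-0.1375},{"x":0,"y":0,"z":0,"spin":-0.1375},{"x":0,"y":0,"z":0,"spin":0}]' && python3 -m inch '[{"x":0.0147,"y":0.0435,"z":0,"spin":0},{"x":0.0147,"y":0.0435,"z":0,"spin":0},{"x":0.0147,"y":0.0435,"z":0,"spin":0},{"x":0.0147,"y":0.0435,"z":0,"spin":0},{"x":0.0147,"y":0.0435,"z":0,"spin":0},{"x":0.0147,"y":0.0435,"z":0,"spin":0},{"x":0.0147,"y":0.0435,"z":0,"spin":0},{"x":0.0147,"y":0.0435,"z":0,"spin":0},{"x":0.0147,"y":0.0435,"z":0,"spin":0},{"x":0,"y":0,"z":0.04,"spin":0},{"x":0,"y":0,"z":0.04,"spin":0},{"x":0,"y":0,"z":0.03,"spin":0},{"x":0,"y":0,"z":0.01,"spin":0},{"x":0,"y":0,"z":0,"spin":0},{"x":0,"y":0,"z":0,"spin":0}]'
```

```text
clock: 12.6
position: [0.5892, -0.3133, 0.3404]
eef_rot: [[-0.996, -0.089, -0.002], [-0.089, 0.996, 0.002], [0.002, 0.002, -1.0]]
wrist_force: [1.0, -0.3, -0.5]
width: 0.55
grip_force: 0.0
clock: 14.1
position: [0.4232, 0.0649, 0.2224]
eef_rot: [[-0.996, -0.089, 0.001], [-0.089, 0.996, 0.0], [-0.001, -0.0, -1.0]]
wrist_force: [-0.3, -0.3, -0.2]
width: 0.553
grip_force: 0.0
```

```bash
python3 -m inch '[{"x":-0.001,"y":-0.002,"z":0.0165,"spin":0},{"x":0,"y":0,"z":0.015,"spin":0},{"x":0,"y":0,"z":0,"spin":0},{"x":0,"y":0,"z":0,"spin":0}]' && python3 -m inch '[{"x":0,"y":0,"z":0,"spin":0},{"x":0,"y":0,"z":0,"spin":0},{"x":0,"y":0,"z":0,"spin":0},{"x":0,"y":0,"z":0,"spin":0},{"x":0,"y":0,"z":0,"spin":0}]' 1 20
```

```text
clock: 14.5
position: [0.4244, 0.0629, 0.1913]
eef_rot: [[-0.996, -0.089, 0.002], [-0.089, 0.996, 0.0], [-0.002, 0.0, -1.0]]
wrist_force: [-1.2, -0.1, 0.1]
width: 0.553
grip_force: 0.0
clock: 15.0
position: [0.4241, 0.063, 0.1906]
eef_rot: [[-0.996, -0.09, 0.001], [-0.09, 0.996, 0.0], [-0.001, -0.0, -1.0]]
wrist_force: [-0.6, -1.0, 5.2]
width: 0.275
grip_force: 20.0
```

```bash
python3 -m inch '[{"x":0,"y":0,"z":-0.02,"spin":0},{"x":0,"y":0,"z":-0.04,"spin":0},{"x":0,"y":0,"z":-0.04,"spin":0},{"x":0,"y":0,"z":0,"spin":0.1375},{"x":0,"y":0,"z":0,"spin":0.1375},{"x":0,"y":0,"z":0,"spin":0.1375},{"x":0,"y":0,"z":0,"spin":0.1375},{"x":0,"y":0,"z":0,"spin":0.1375},{"x":0,"y":0,"z":0,"spin":0.1375},{"x":0,"y":0,"z":0,"spin":0.1375},{"x":0,"y":0,"z":0,"spin":0.1375},{"x":0,"y":0,"z":0,"spin":0.1375},{"x":0,"y":0,"z":0,"spin":0.1375},{"x":0,"y":0,"z":0,"spin":0}]' && python3 -m inch '[{"x":-0.0453,"y":-0.0037,"z":0,"spin":0},{"x":-0.0453,"y":-0.0037,"z":0,"spin":0},{"x":-0.0453,"y":-0.0037,"z":0,"spin":0},{"x":-0.0453,"y":-0.0037,"z":0,"spin":0},{"x":-0.0453,"y":-0.0037,"z":0,"spin":0},{"x":-0.0453,"y":-0.0037,"z":0,"spin":0},{"x":-0.0453,"y":-0.0037,"z":0,"spin":0},{"x":-0.0453,"y":-0.0037,"z":0,"spin":0},{"x":-0.0453,"y":-0.0037,"z":0,"spin":0},{"x":0,"y":0,"z":0,"spin":0},{"x":0,"y":0,"z":0,"spin":0},{"x":0,"y":0,"z":0,"spin":0},{"x":0,"y":0,"z":0,"spin":0}]'
cat > chk.py <<'E'
from h import *
import sys
im,d=get_image("wrist"); X=cloud("wrist",d); cv2.imwrite(f"pics/{sys.argv[1]}.png",im[...,::-1])
R=np.array([[.9596,-.2815],[.2815,.9596]])
def prof(c,hw,hl,zl,zh,n):
    q=(X[...,:2]*1000-np.array(c))@R
    m=(np.abs(q[...,0])<hw)&(np.abs(q[...,1])<hl)&(X[...,2]>zl)&(X[...,2]<zh); Q=q[m];Z=X[...,2][m]
    print(n,len(Q),np.percentile(Q,[1,50,99],axis=0).round(1).tolist(),"z",np.percentile(Z,[5,50,95]).round(4))
    return Q,Z
E
python3 - <<'E'
import sys; sys.argv=["","w6"]; exec(open("chk.py").read())
for n,c in dict(file=(589.7,-313.5)).items():
    Q,Z=prof(c,14,110,.0265,.034,n)
    for a in(-80,-40,0,40,80):
        k=np.abs(Q[:,1]-a)<6
        if k.any(): print(a,k.sum(),np.percentile(Q[k,0],[2,50,98]).round(1),np.median(Z[k]).round(4))
s=status.observe();p=s["position"]; print(p)
prof((p[0]*1000,p[1]*1000),20,60,.105,.145,"held buffer")
E
```

```text
clock: 16.4
position: [0.4238, 0.0632, 0.2901]
eef_rot: [[-0.282, 0.959, -0.001], [0.959, 0.282, -0.001], [-0.0, -0.001, -1.0]]
wrist_force: [0.1, -0.1, 0.1]
width: 0.276
grip_force: 20.0
clock: 17.7
position: [0.5073, -0.3356, 0.2901]
eef_rot: [[-0.285, 0.958, -0.001], [0.958, 0.285, 0.002], [0.002, 0.0, -1.0]]
wrist_force: [-0.5, -0.0, -0.5]
width: 0.273
grip_force: 20.0
file 5055 [[-10.2, -60.9], [-1.2, 20.3], [9.0, 84.0]] z [0.0294 0.0313 0.0324]
-40 337 [-10.   -1.    8.5] 0.0314
0 396 [-10.1  -1.1   8.6] 0.0313
40 446 [-10.1  -1.2   8.5] 0.0313
80 443 [-9.9 -1.3  8.2] 0.0312
[ 0.50734584 -0.33575156  0.29024223]
held buffer 8666 [[-18.9, -25.5], [-0.5, 9.4], [18.9, 45.3]] z [0.1152 0.1246 0.1364]
```

View pics/w6.png

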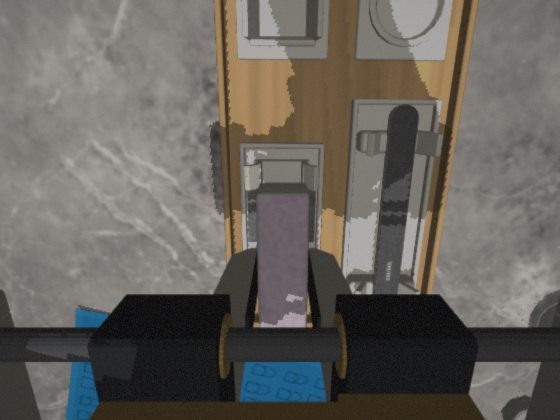

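The file sits within 1.2 mm of centre at the right height (top at 31 mm). The buffer hangs at image column 283, over the dock gap at columns 260-305. Lower and push it home.

```bash
python3 -m inch '[{"x":-0.0019,"y":-0.0006,"z":0.025,"spin":0},{"x":0,"y":0,"z":0.02,"spin":0},{"x":0,"y":0,"z":0.01,"spin":0},{"x":0,"y":0,"z":0,"spin":0},{"x":0,"y":0,"z":0,"spin":0},{"x":0,"y":0,"z":0.008,"spin":0},{"x":0,"y":0,"z":0.008,"spin":0},{"x":0,"y":0,"z":0.006,"spin":0},{"x":0,"y":0,"z":0.0045,"spin":0},{"x":0,"y":0,"z":0,"spin":0},{"x":0,"y":0,"z":0,"spin":0}]'
```

```text
clock: 18.85
position: [0.507, -0.3396, 0.2087]
eef_rot: [[-0.282, 0.959, -0.0], [0.959, 0.282, -0.0], [0.0, -0.0, -1.0]]
wrist_force: [0.0, 0.3, -0.7]
width: 0.275
grip_force: 20.0
```

```bash
python3 -m inch '[{"x":0.0018,"y":0,"z":0.0015,"spin":0},{"x":0,"y":0,"z":0.0015,"spin":0},{"x":0,"y":0,"z":0,"spin":0},{"x":0,"y":0,"z":0,"spin":0}]'
```

```text
clock: 19.25
position: [0.5065, -0.3377, 0.2067]
eef_rot: [[-0.282, 0.959, 0.001], [0.959, 0.282, 0.0], [-0.0, 0.001, -1.0]]
wrist_force: [-1.9, 1.2, 5.8]
width: 0.277
grip_force: 20.0
```

```bash
python3 -m inch '[{"x":0,"y":0,"z":0,"spin":0},{"x":0,"y":0,"z":0,"spin":0},{"x":0,"y":0,"z":0,"spin":0},{"x":0,"y":0,"z":-0.005,"spin":0},{"x":0,"y":0,"z":-0.02,"spin":0},{"x":0,"y":0,"z":-0.045,"spin":0},{"x":0,"y":0,"z":-0.045,"spin":0},{"x":0,"y":0,"z":-0.045,"spin":0},{"x":0,"y":0,"z":0,"spin":0},{"x":0,"y":0,"z":0,"spin":0},{"x":0,"y":0,"z":0,"spin":0}]' 0.14
python3 - <<'E'
import sys; sys.argv=["","w7"]; exec(open("chk.py").read())
Q,Z=prof((507.2,-337.7),13.5,60,.03,.055,"buffer")
for a in(-40,-20,0,20,40):
    k=np.abs(Q[:,1]-a)<6
    if k.any(): print(a,k.sum(),np.percentile(Q[k,0],[2,50,98]).round(1),np.median(Z[k]).round(4))
E
```

```text
clock: 20.35
position: [0.506, -0.3374, 0.3645]
eef_rot: [[-0.282, 0.959, -0.002], [0.959, 0.282, 0.002], [0.002, -0.002, -1.0]]
wrist_force: [-0.4, 0.6, 0.7]
width: 0.427
grip_force: 0.0
buffer 2398 [[-13.3, -45.4], [-1.1, 3.3], [10.8, 45.0]] z [0.0392 0.0406 0.0417]
-40 278 [-13.   -1.1  10.8] 0.0407
-20 285 [-12.8  -1.1  10.6] 0.0406
0 301 [-12.6  -1.1  10.4] 0.0406
20 327 [-13.4  -2.1  10.1] 0.0406
40 360 [-13.2  -1.2  10.8] 0.0404
```

The buffer is home: its top is at 40.6 mm where 41 is expected. Next I'll look closely at the bottle.

```bash
python3 -m inch '[{"x":0.0382,"y":0.0229,"z":0,"spin":0},{"x":0.0382,"y":0.0229,"z":0,"spin":0},{"x":0.0382,"y":0.0229,"z":0,"spin":0},{"x":0.0382,"y":0.0229,"z":0,"spin":0},{"x":0.0382,"y":0.0229,"z":0,"spin":0},{"x":0.0382,"y":0.0229,"z":0,"spin":0},{"x":0.0382,"y":0.0229,"z":0,"spin":0},{"x":0.0382,"y":0.0229,"z":0,"spin":0},{"x":0.0382,"y":0.0229,"z":0,"spin":0},{"x":0.0382,"y":0.0229,"z":0,"spin":0},{"x":0.0382,"y":0.0229,"z":0,"spin":0},{"x":0.0382,"y":0.0229,"z":0,"spin":0},{"x":0,"y":0,"z":0,"spin":0},{"x":0,"y":0,"z":0,"spin":0},{"x":0,"y":0,"z":0,"spin":0}]'
python3 - <<'E'
from h import *
s=status.observe(); print(s["position"],s["clock"])
im,d=get_image("wrist"); X=cloud("wrist",d); np.savez("w8.npz",im=im,d=d,X=X)
u,v=proj("wrist",[.655,.255,.05]); print(u,v)
a=max(int(u)-70,0);b=max(int(v)-60,0); c=im[b:b+130,a:a+150,::-1]; print(a,b)
cv2.imwrite("pics/w8c.png",cv2.resize(c,None,fx=4,fy=4,interpolation=cv2.INTER_CUBIC))
k=(np.abs(X[...,0]-.655)<.035)&(np.abs(X[...,1]-.255)<.035)
for n,(l,h) in dict(cap=(.076,.09),capall=(.05,.09),body=(.028,.042)).items():
    Q=X[k&(X[...,2]>l)&(X[...,2]<h)]; r=cv2.minAreaRect((Q[:,:2]*1000).astype(np.float32)); print(n,len(Q),np.round(r[0],1),np.round(r[1],1),r[2],Q.mean(0).round(4))
E
```

```text
clock: 21.9
position: [0.6408, 0.1777, 0.3644]
eef_rot: [[-0.28, 0.96, -0.002], [0.96, 0.28, -0.003], [-0.002, -0.003, -1.0]]
wrist_force: [-0.0, -0.7, 0.8]
width: 0.429
grip_force: 0.0
[0.64081982 0.17768457 0.36444459] 21.9
324.8399252154705 119.88159284740827
254 59
cap 275 [656.2 255.8] [13.  13.4] 16.73426055908203 [0.6562 0.2556 0.082 ]
capall 356 [655.9 255.7] [13.7 14.1] 16.73426055908203 [0.655  0.2556 0.0777]
body 691 [656.7 255.5] [33.7 26.2] 72.65576934814453 [0.6541 0.2558 0.0365]
```

View pics/w8c.png

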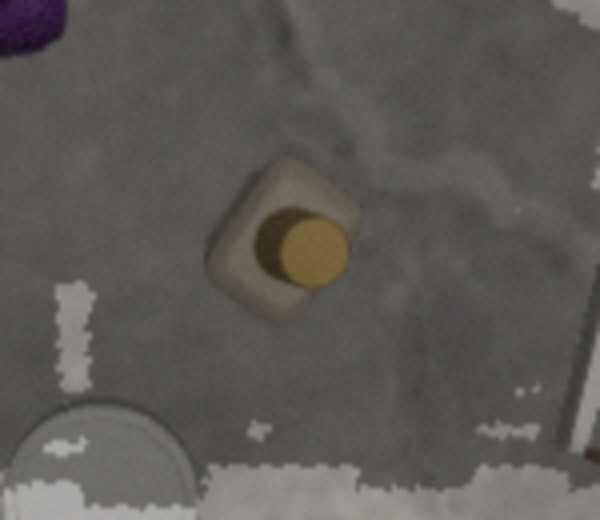

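The crop shows the cream square bottle at (280,240) with its gold cap, standing. The body fit of 33.7 x 26.2 mm matches, with the long side at yaw 72.7°. Grasp it by the cap.

```bash
python3 -m inch '[{"x":0.0353,"y":0.0183,"z":0,"spin":0},{"x":0.0352,"y":0.0184,"z":0,"spin":0},{"x":0,"y":0,"z":0,"spin":0},{"x":0,"y":0,"z":0.03,"spin":0},{"x":0,"y":0,"z":0.03,"spin":0},{"x":0,"y":0,"z":0.02,"spin":0},{"x":0,"y":0,"z":0.02,"spin":0},{"x":0,"y":0,"z":0,"spin":0},{"x":0,"y":0,"z":0,"spin":0}]'
```

```text
clock: 22.85
position: [0.6566, 0.2559, 0.266]
eef_rot: [[-0.28, 0.96, -0.0], [0.96, 0.28, -0.001], [-0.001, -0.0, -1.0]]
wrist_force: [0.2, -0.5, 1.0]
width: 0.428
grip_force: 0.0
```

```bash
python3 -m inch '[{"x":0,"y":0,"z":0.02,"spin":0},{"x":0,"y":0,"z":0.015,"spin":0},{"x":0,"y":0,"z":0,"spin":0},{"x":0,"y":0,"z":0,"spin":0}]' && python3 -m inch '[{"x":0,"y":0,"z":0,"spin":0},{"x":0,"y":0,"z":0,"spin":0},{"x":0,"y":0,"z":0,"spin":0},{"x":0,"y":0,"z":0,"spin":0},{"x":0,"y":0,"z":0,"spin":0}]' 1 25
```

```text
clock: 23.25
position: [0.6564, 0.2573, 0.2312]
eef_rot: [[-0.282, 0.96, 0.0], [0.96, 0.282, -0.0], [-0.0, 0.0, -1.0]]
wrist_force: [-0.1, 0.3, 0.5]
width: 0.428
grip_force: 0.0
clock: 23.75
position: [0.6563, 0.2575, 0.2312]
eef_rot: [[-0.282, 0.959, 0.001], [0.959, 0.282, 0.0], [0.0, 0.001, -1.0]]
wrist_force: [-1.2, 0.5, 1.8]
width: 0.156
grip_force: 25.0
```

```bash
python3 -m inch '[{"x":0,"y":0,"z":-0.02,"spin":0},{"x":0,"y":0,"z":-0.04,"spin":0},{"x":0,"y":0,"z":-0.04,"spin":0},{"x":0,"y":0,"z":-0.03,"spin":0},{"x":0,"y":0,"z":-0.01,"spin":-0.1},{"x":0,"y":0,"z":0,"spin":-0.13},{"x":0,"y":0,"z":0,"spin":-0.13},{"x":0,"y":0,"z":0,"spin":-0.13},{"x":0,"y":0,"z":0,"spin":-0.098},{"x":0,"y":0,"z":0,"spin":0}]' && python3 -m inch '[{"x":-0.0055,"y":-0.0186,"z":0,"spin":0},{"x":-0.0115,"y":-0.039,"z":0,"spin":0},{"x":-0.0115,"y":-0.039,"z":0,"spin":0},{"x":-0.0115,"y":-0.039,"z":0,"spin":0},{"x":-0.0115,"y":-0.039,"z":0,"spin":0},{"x":-0.0115,"y":-0.039,"z":0,"spin":0},{"x":-0.0115,"y":-0.039,"z":0,"spin":0},{"x":-0.0115,"y":-0.039,"z":0,"spin":0},{"x":-0.0115,"y":-0.039,"z":0,"spin":0},{"x":-0.0115,"y":-0.039,"z":0,"spin":0},{"x":-0.0115,"y":-0.039,"z":0,"spin":0},{"x":-0.0115,"y":-0.039,"z":0,"spin":0},{"x":-0.0053,"y":-0.0186,"z":0,"spin":0},{"x":0,"y":0,"z":0,"spin":0},{"x":0,"y":0,"z":0,"spin":0},{"x":0,"y":0,"z":0,"spin":0}]'
python3 - <<'E'
from h import *
im,d=get_image("wrist"); X=cloud("wrist",d); np.savez("w9.npz",im=im,d=d,X=X); cv2.imwrite("pics/w9.png",im[...,::-1])
s=status.observe();p=np.array(s["position"]); print(p)
k=(np.hypot(X[...,0]-p[0],X[...,1]-p[1])<.03)&(X[...,2]>p[2]-.25)&(X[...,2]<p[2]-.19)
Q=X[k];r=cv2.minAreaRect((Q[:,:2]*1000).astype(np.float32));print(len(Q),r,Q.mean(0), np.percentile(Q[:,2],[5,50,95]))
E
```

```text
clock: 24.75
position: [0.6562, 0.2571, 0.3705]
eef_rot: [[-0.766, 0.642, -0.001], [0.642, 0.766, -0.0], [0.001, -0.001, -1.0]]
wrist_force: [1.1, 0.4, -0.3]
width: 0.155
grip_force: 25.0
clock: 26.35
position: [0.463, -0.1865, 0.3708]
eef_rot: [[-0.768, 0.64, 0.001], [0.64, 0.768, 0.001], [0.0, 0.001, -1.0]]
wrist_force: [0.5, 0.4, -0.0]
width: 0.155
grip_force: 25.0
[ 0.4630222  -0.18647319  0.37072019]
1526 ((455.2402648925781, -181.2515869140625), (34.602596282958984, 17.776634216308594), 58.163047790527344) [ 0.45543161 -0.17892282  0.16863431] [0.14845533 0.17304814 0.17824355]
```

View pics/w9.png

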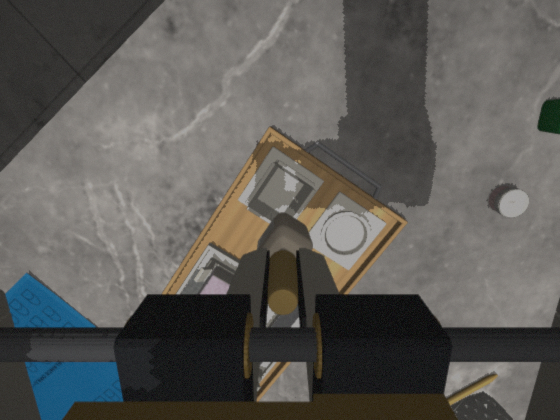

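The bottle hangs at (285,240) and its body looks partly hidden by the cap. Check its yaw in a crop.

```bash
python3 - <<'E'
from h import *
z=np.load("w9.npz");X=z["X"];im=z["im"]
c=im[140:300,200:380,::-1].copy()
c=cv2.convertScaleAbs(c,alpha=1.8)
cv2.imwrite("pics/w9c.png",cv2.resize(c,None,fx=3.7,fy=3.7,interpolation=cv2.INTER_CUBIC))
sz=X[200:262,250:320]
# edge: shoulder points outer
p=np.array([.463,-.1865]); k=(np.hypot(X[...,0]-p[0],X[...,1]-p[1])<.03)&(X[...,2]>.172)&(X[...,2]<.179)
Q=X[k];r=cv2.minAreaRect((Q[:,:2]*1000).astype(np.float32));print(len(Q),r)
h=cv2.convexHull((Q[:,:2]*1000).astype(np.float32))[:,0]; h=cv2.approxPolyDP(h[:,None],1.2,True)[:,0]; print(h.round(1).tolist())
for a,b in zip(h,np.roll(h,-1,0)): print(round(float(np.hypot(*(b-a))),1), round(float(np.degrees(np.arctan2(*(b-a)[::-1])))%180,1))
E
```

```text
853 ((460.50787353515625, -180.7895965576172), (24.698881149291992, 19.886497497558594), 15.126310348510742)
[[469.6000061035156, -170.10000610351562], [465.70001220703125, -169.3000030517578], [451.6000061035156, -172.89999389648438], [448.1000061035156, -175.89999389648438], [447.5, -179.89999389648438], [451.70001220703125, -193.5], [457.3999938964844, -191.89999389648438], [466.20001220703125, -180.5], [470.70001220703125, -171.89999389648438]]
4.1 168.5
14.4 14.2
4.7 40.5
4.0 81.1
14.2 107.1
5.9 15.1
14.4 52.5
9.8 62.0
2.1 122.0
```

View pics/w9c.png

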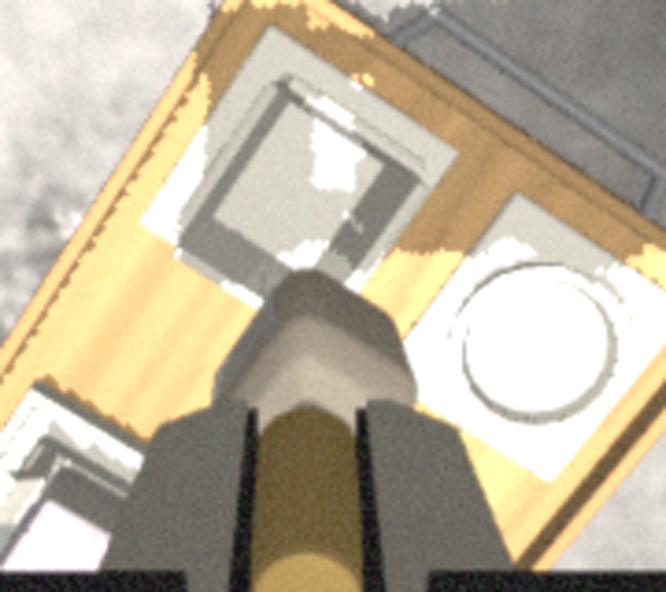

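Body edges lie at 14° and 107°, in line with the caddy (16.3° and 106.3°), and it is centred within a millimetre or two. Lower.

```bash
python3 -m inch '[{"x":-0.0011,"y":-0.0013,"z":0.03,"spin":0},{"x":0,"y":0,"z":0.03,"spin":0},{"x":0,"y":0,"z":0.02,"spin":0},{"x":0,"y":0,"z":0.01,"spin":0},{"x":0,"y":0,"z":0,"spin":0},{"x":0,"y":0,"z":0.01,"spin":0},{"x":0,"y":0,"z":0.01,"spin":0},{"x":0,"y":0,"z":0.008,"spin":0},{"x":0,"y":0,"z":0.006,"spin":0},{"x":0,"y":0,"z":0,"spin":0},{"x":0,"y":0,"z":0,"spin":0}]'
```

```text
clock: 27.5
position: [0.4622, -0.19, 0.2467]
eef_rot: [[-0.767, 0.642, -0.0], [0.642, 0.767, -0.0], [0.0, -0.0, -1.0]]
wrist_force: [-0.2, 0.0, -0.0]
width: 0.153
grip_force: 25.0
```

```bash
python3 -m inch '[{"x":0,"y":0.0015,"z":0.003,"spin":0},{"x":0,"y":0,"z":0.0025,"spin":0},{"x":0,"y":0,"z":0,"spin":0},{"x":0,"y":0,"z":0,"spin":0}]'
```

```text
clock: 27.9
position: [0.4632, -0.1887, 0.2413]
eef_rot: [[-0.767, 0.642, -0.0], [0.642, 0.767, -0.0], [0.0, -0.0, -1.0]]
wrist_force: [0.2, -0.5, -0.4]
width: 0.157
grip_force: 25.0
```

```bash
python3 -m inch '[{"x":0,"y":0,"z":0.001,"spin":0},{"x":0,"y":0,"z":0,"spin":0},{"x":0,"y":0,"z":0,"spin":0}]' && python3 -m inch '[{"x":0,"y":0,"z":0,"spin":0},{"x":0,"y":0,"z":0,"spin":0},{"x":0,"y":0,"z":0,"spin":0},{"x":0,"y":0,"z":0,"spin":0},{"x":0,"y":0,"z":-0.02,"spin":0},{"x":0,"y":0,"z":-0.04,"spin":0},{"x":0,"y":0,"z":-0.04,"spin":0},{"x":0,"y":0,"z":-0.02,"spin":0},{"x":0,"y":0,"z":0,"spin":0},{"x":0,"y":0,"z":0,"spin":0}]' 0.14
```

```text
clock: 28.2
position: [0.4632, -0.1887, 0.2411]
eef_rot: [[-0.767, 0.642, 0.001], [0.642, 0.767, -0.0], [-0.001, 0.0, -1.0]]
wrist_force: [-1.3, 0.7, 4.9]
width: 0.156
grip_force: 25.0
clock: 29.2
position: [0.4629, -0.1885, 0.3599]
eef_rot: [[-0.767, 0.642, -0.0], [0.642, 0.767, 0.0], [0.0, -0.0, -1.0]]
wrist_force: [-0.0, -0.6, -0.3]
width: 0.432
grip_force: 0.0
```

```bash
python3 -m inch '[{"x":0,"y":0,"z":0,"spin":-0.1404},{"x":0,"y":0,"z":0,"spin":-0.1404},{"x":0,"y":0,"z":0,"spin":-0.1404},{"x":0,"y":0,"z":0,"spin":-0.1404},{"x":0,"y":0,"z":0,"spin":-0.1404},{"x":0,"y":0,"z":0,"spin":-0.1404},{"x":0,"y":0,"z":0,"spin":-0.1404},{"x":0,"y":0,"z":0,"spin":0},{"x":-0.0345,"y":0.02135,"z":0,"spin":0},{"x":-0.0345,"y":0.02135,"z":0,"spin":0},{"x":-0.0345,"y":0.02135,"z":0,"spin":0},{"x":-0.0345,"y":0.02135,"z":0,"spin":0},{"x":-0.0345,"y":0.02135,"z":0,"spin":0},{"x":-0.0345,"y":0.02135,"z":0,"spin":0},{"x":0,"y":0,"z":0,"spin":0},{"x":0,"y":0,"z":0,"spin":0},{"x":0,"y":0,"z":0,"spin":0}]' -0.2
python3 - <<'E'
from h import *
print(status.observe()["position"])
im,d=get_image("wrist"); X=cloud("wrist",d)
k=(np.hypot(X[...,0]-.6255,X[...,1]+.0073)<.028)&(X[...,2]>.015)&(X[...,2]<.04);Q=X[k];print(len(Q),cv2.minAreaRect((Q[:,:2]*1000).astype(np.float32)))
d,_=None,None
im,d=get_image("top"); X=cloud("top",d)
k=(np.hypot(X[...,0]-.464,X[...,1]+.189)<.03)&(X[...,2]>.075);print("bottle cap",k.sum(),X[k].mean(0) if k.any() else None)
E
```

```text
clock: 30.9
position: [0.625, -0.0088, 0.3591]
eef_rot: [[-0.96, -0.279, -0.003], [-0.279, 0.96, -0.002], [0.003, -0.001, -1.0]]
wrist_force: [-0.5, -0.6, -0.3]
width: 0.598
grip_force: 0.0
[ 0.62501586 -0.00881249  0.35912485]
784 ((626.792724609375, -10.974054336547852), (31.266996383666992, 30.028606414794922), 16.793262481689453)
bottle cap 30 [ 0.46520048 -0.1872955   0.09082232]
```

```bash
python3 -m inch '[{"x":-0.001,"y":0,"z":0.04,"spin":0},{"x":0,"y":0,"z":0.04,"spin":0},{"x":0,"y":0,"z":0.03,"spin":0},{"x":0,"y":0,"z":0.02,"spin":0},{"x":0,"y":0,"z":0.015,"spin":0},{"x":0,"y":0,"z":0.01,"spin":0},{"x":0,"y":0,"z":0.006,"spin":0},{"x":0,"y":0,"z":0,"spin":0},{"x":0,"y":0,"z":0,"spin":0}]' && python3 -m inch '[{"x":0,"y":0,"z":0,"spin":0},{"x":0,"y":0,"z":0,"spin":0},{"x":0,"y":0,"z":0,"spin":0},{"x":0,"y":0,"z":0,"spin":0},{"x":0,"y":0,"z":0,"spin":0}]' 1 20
```

```text
clock: 31.9
position: [0.627, -0.0072, 0.2001]
eef_rot: [[-0.959, -0.282, 0.002], [-0.282, 0.959, -0.0], [-0.002, -0.0, -1.0]]
wrist_force: [0.5, 0.8, 0.0]
width: 0.6
grip_force: 0.0
clock: 32.4
position: [0.6268, -0.0073, 0.1996]
eef_rot: [[-0.959, -0.282, 0.001], [-0.282, 0.959, -0.0], [-0.001, -0.0, -1.0]]
wrist_force: [-0.9, 0.1, 2.4]
width: 0.332
grip_force: 20.0
```

```bash
python3 -m inch '[{"x":0,"y":0,"z":-0.02,"spin":0},{"x":0,"y":0,"z":-0.04,"spin":0},{"x":0,"y":0,"z":-0.04,"spin":0},{"x":0.0243,"y":-0.0257,"z":0,"spin":0},{"x":0.0243,"y":-0.0257,"z":0,"spin":0},{"x":0.0243,"y":-0.0257,"z":0,"spin":0},{"x":0.0243,"y":-0.0257,"z":0,"spin":0},{"x":0.0243,"y":-0.0257,"z":0,"spin":0},{"x":0,"y":0,"z":0,"spin":0},{"x":0,"y":0,"z":0,"spin":0},{"x":0,"y":0,"z":0.03,"spin":0},{"x":0,"y":0,"z":0.03,"spin":0},{"x":0,"y":0,"z":0.01,"spin":0},{"x":0,"y":0,"z":0,"spin":0},{"x":0,"y":0,"z":0,"spin":0}]'
python3 - <<'E'
from h import *
im,d=get_image("wrist"); cv2.imwrite("pics/w10.png",im[...,::-1])
E
```

```text
clock: 33.9
position: [0.5471, -0.1639, 0.23]
eef_rot: [[-0.959, -0.283, 0.002], [-0.283, 0.959, 0.0], [-0.002, -0.0, -1.0]]
wrist_force: [-0.6, -0.8, 0.5]
width: 0.33
grip_force: 20.0
```

View pics/w10.png

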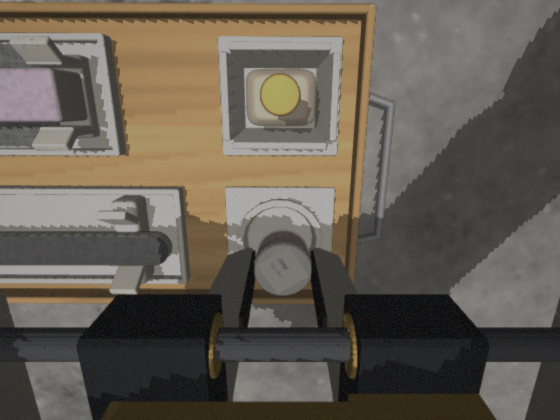

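The bottle stands square in its pocket at (280,95), the buffer and file are in place, and the jar at (283,265) hangs over the well at (281,235). Lower it.

```bash
python3 -m inch '[{"x":0.0012,"y":-0.0006,"z":0.008,"spin":0},{"x":0,"y":0,"z":0.006,"spin":0},{"x":0,"y":0,"z":0.004,"spin":0},{"x":0,"y":0,"z":0.0025,"spin":0},{"x":0,"y":0,"z":0,"spin":0},{"x":0,"y":0,"z":0,"spin":0},{"x":0,"y":0,"z":0,"spin":0}]'
```

```text
clock: 34.65
position: [0.5451, -0.1657, 0.2095]
eef_rot: [[-0.96, -0.282, -0.001], [-0.282, 0.96, -0.0], [0.001, -0.0, -1.0]]
wrist_force: [-1.5, 0.4, 5.3]
width: 0.326
grip_force: 20.0
```

Contact at the expected height. Release, back off and check.

```bash
python3 -m inch '[{"x":0,"y":0,"z":0,"spin":0},{"x":0,"y":0,"z":0,"spin":0},{"x":0,"y":0,"z":0,"spin":0},{"x":0,"y":0,"z":0,"spin":0},{"x":0,"y":0,"z":-0.02,"spin":0},{"x":0,"y":0,"z":-0.045,"spin":0},{"x":0,"y":0,"z":-0.045,"spin":0},{"x":0,"y":0,"z":-0.045,"spin":0},{"x":0,"y":-0.03,"z":-0.03,"spin":0},{"x":0,"y":-0.03,"z":0,"spin":0},{"x":0,"y":-0.03,"z":0,"spin":0},{"x":0,"y":0,"z":0,"spin":0},{"x":0,"y":0,"z":0,"spin":0},{"x":0,"y":0,"z":0,"spin":0}]' -0.05
python3 - <<'E'
import sys; sys.argv=["","w11"]; exec(open("chk.py").read())
for n,c,hw,hl,zl,zh in [("file",(589.7,-313.5),14,110,.0275,.035),("buffer",(507.2,-337.7),13.5,60,.036,.05),("cap",(463.6,-189),20,20,.08,.1),("jar",(546.1,-164.8),30,30,.026,.045)]: prof(c,hw,hl,zl,zh,n)
im,d=get_image("top"); X=cloud("top",d); k=(np.hypot(X[...,0]-.66,X[...,1]-.088)<.03)&(X[...,2]>.06); print("round bottle",k.sum(),X[k].mean(0))
E
```

```text
clock: 36.05
position: [0.5707, -0.2505, 0.3934]
eef_rot: [[-0.959, -0.284, -0.001], [-0.284, 0.959, 0.002], [0.0, 0.002, -1.0]]
wrist_force: [-0.2, 0.2, -0.4]
width: 0.527
grip_force: 0.0
file 2904 [[-10.1, -87.7], [-1.1, -2.5], [8.2, 83.6]] z [0.0297 0.0314 0.0326]
buffer 2597 [[-12.9, -46.6], [-1.1, -1.1], [11.0, 44.3]] z [0.0397 0.0412 0.0424]
cap 306 [[-7.3, -8.3], [-0.3, -3.0], [6.0, 5.0]] z [0.0821 0.0916 0.093 ]
jar 699 [[-17.5, -16.2], [-3.6, -1.8], [12.0, 13.2]] z [0.0305 0.0327 0.0339]
round bottle 37 [0.65995977 0.08718284 0.07094554]
```

View pics/w11.png

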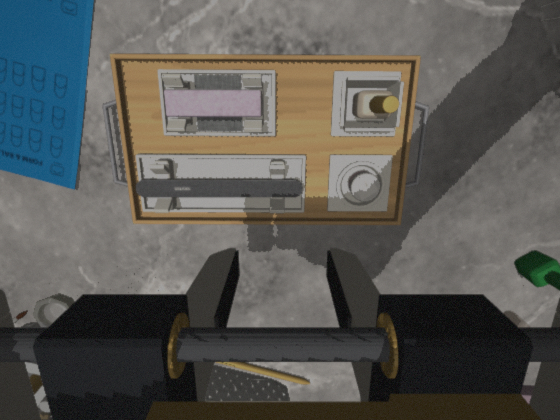

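The file (218,188), buffer (213,102), bottle (372,103) and jar (363,180) are all seated at the right heights, and the round bottle is still upright. Handing in.

```bash
python3 -c "
from cell import job; print(job.hand_in())"
```

```text
the job is handed in; nothing more can be done
None
```

The caddy is packed in the order asked (file, buffer, square bottle, pigment jar), all four at their seated heights in the last check, the half-moon file and round bottle left alone, and the job was handed in at about 36 s.

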